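Let the tall tin out of the tin dispenser

TASK

The tin dispenser has two sloping lanes, each closed by a rocker: pressing down the grey pad at the rocker's rear end lifts the gate at its other end. With the fingertips, press down the pad over the lane that holds the tall tin (the longer, slimmer of the two), until that tin has rolled down to the front lip, then let go so that the gate shuts again. Leave the flat tin shut in behind its closed gate, do not touch either tin with the robot, and do not disturb the things standing about.

Things in the scene. Friction and masses are not known exactly. Their poses are not given: they have to be found in the camera images.
- rack: tin dispenser fixed to the work surface: light wood walls 72 high, metal floor, 256 long, 182 wide. Origin on the work surface midway between the two lanes, below the pivots. Local -x is the way the tins roll (to the robot's right), +x the rear with the press pads. The lane at y = +50 is the one nearer the robot, the lane at y = -50 the farther; lanes are 66 wide inside.
- lip (a point): middle of the inner face of the 52 high front lip, at rack x = -232, where a tin that is let out comes to rest. The floor falls 0.17 rad toward it, from 58 high at rack x = 0. The gate plates hang at rack x = -130. Beyond it to the right a fixed upright television, 352 high, stands across the surface at world x about 600 to 670, y -30 to -700: reach round it on the robot side.
- pivots (a point): midway between the pivots of the two steel rockers, 150 above the work surface at rack x = 0; posts beside them reach 164. The rocker beams run over the lanes at 150 high from here to the gates, and rise to the pads, centred at rack x = +79.
- pad_near (a point): grey ribbed press pad on the rear end of the rocker of the lane nearer the robot (rack y +50): 34 wide, 30 along the lane, 8 thick. Origin: centre of its top face, about 183 high at rest; the pad rises 0.25 rad to the rear. It goes down 42 mm in an 85 mm arc about the pivot, takes 2 to 6 N and springs back. The pads are 100 apart.
- pad_far (a point): grey ribbed press pad on the rear end of the rocker of the lane farther from the robot (rack y -50): 34 wide, 30 along the lane, 8 thick. Origin: centre of its top face, about 183 high at rest; the pad rises 0.25 rad to the rear. It goes down 42 mm in an 85 mm arc about the pivot, takes 2 to 6 N and springs back. The pads are 100 apart.
- lever_near (a joint): angle of the rocker over the lane nearer the robot: 0 = at rest, gate down and lane shut; grows as its pad is pressed; 0.5 = pad fully down at the stop, gate up by about 70 mm. The tall tin gets under the gate from about 0.27, the flat tin from about 0.36. A spring returns it to 0.
- lever_far (a joint): angle of the rocker over the lane farther from the robot: 0 = at rest, gate down and lane shut; grows as its pad is pressed; 0.5 = pad fully down at the stop, gate up by about 70 mm. The tall tin gets under the gate from about 0.27, the flat tin from about 0.36. A spring returns it to 0.
- tall_tin_mid (a point): the tall tin: food tin, 75 in diameter and 58 from end to end, about 0.26 kg, the longer and slimmer one. It starts lying on its side in one of the rack's two lanes (either one), its round axis across the lane, leaning on the closed gate. This point is its centre.
- flat_tin_mid (a point): the flat tin: fish tin, 86 in diameter and 40 from end to end, about 0.23 kg, the shorter and wider one. It starts lying on its side in one of the rack's two lanes (either one), its round axis across the lane, leaning on the closed gate. This point is its centre.
- espresso_cup: bystander: small white espresso cup, 62 x 92 x 51 high; origin under its centre
- jam_jar: bystander: jam jar with a yellow lid, 66 across, 100 high; origin under its centre
- pepper_mill: bystander: dark wooden pepper mill, 58 across, 150 high; origin under its centre
- lemon: bystander: lemon, 71 x 53 x 51 high; origin under its centre
Not all that is in view belongs to the job. What is shaped like the part that bears tall_tin_mid but green is not meant.

How it is judged (in metres and radians):
On the way, in this order (a step that is already met when the one before it is completed fails the run):
1. the pad over the tall tin's lane is pressed down with the fingertips on it (grasp point within 40 mm of the pad), lifting the gate (((y of tall_tin_mid in the frame of rack above 0 m and value of joint lever_near above 0.12 rad and contact force between the fingers and lever_near above 0.3 N and distance between the grasp point and pad_near below 0.04 m) or (y of tall_tin_mid in the frame of rack below 0 m and value of joint lever_far above 0.12 rad and contact force between the fingers and lever_far above 0.3 N and distance between the grasp point and pad_far below 0.04 m))), for 0.05 s.
2. the tall tin has rolled down to the front lip (x of tall_tin_mid in the frame of rack below -0.18 m), for 0.2 s.
At the end, for the whole second after the job is handed in: The tall tin lies at rest in its own lane against the front lip (its centre 180 to 215 mm down from the pivots), both rockers are back within 0.05 rad of rest with the gates shut, and the flat tin is still behind its gate (x of tall_tin_mid in the frame of rack between -0.215 and -0.18 m and (y of tall_tin_mid in the frame of rack between 0.035 and 0.065 m or y of tall_tin_mid in the frame of rack between -0.065 and -0.035 m) and z of tall_tin_mid in the frame of rack below 0.08 m and linear speed of tall_tin below 0.02 m/s and value of joint each of lever_near, lever_far below 0.05 rad and x of flat_tin_mid in the frame of rack between -0.11 and -0.04 m); the robot touches nothing.
It fails at once if the robot touches a tin (contact force between any of the arm, the fingers and tall_tin above 0.3 N or contact force between any of the arm, the fingers and flat_tin above 0.3 N).
It fails at once if a tin is lifted (z of any of tall_tin_mid, flat_tin_mid in the frame of rack above 0.12 m).
It fails at once if the flat tin's gate is opened ((y of flat_tin_mid in the frame of rack above 0 m and value of joint lever_near above 0.15 rad) or (y of flat_tin_mid in the frame of rack below 0 m and value of joint lever_far above 0.15 rad)).
It fails at once if a thing standing about is moved by more than 30 mm (distance of any of espresso_cup, jam_jar, pepper_mill, lemon from where it was at the start of the episode above 0.03 m).
It also fails if it takes over 40 s, if anything falls off the work surface, if the arm or the gripper's body presses on something with over 40 N, if the wrist force passes 120 N, or if a joint passes its speed limit or range.

ROBOT

A 7-joint arm with a two-finger parallel gripper is mounted at the origin on a cart in front of the work surface, level with it; the furniture and walls round the work are solid. World frame = base frame: x ahead of the robot, y to its left, z up, the work surface at z = 0. Lengths are in mm, angles in rad, forces in N, time in s.
With the tool pointing down it reaches from about 400 to 850 mm from the base axis. Payload 4.5 kg.
Tool frame: the origin (TCP) lies at the very end of the fingers, on their centre line; the grasp point (between the pads) lies 19 mm behind it (hold_point_z is the distance from the TCP to the grasp point, in mm); z points along the fingers, y is the line along which they close (so a half turn about z gives the same grasp; the last joint's range is limited). The gripper opens to 88 mm and grips with 3 to 60 N. Pads are 18 mm wide; open, the fingers measure 123 mm over their backs; the gripper's body (75 mm by 187 mm) begins 45 mm behind the grasp point.
Start: joints at [-1.132, 0.689, -0.195, 1.565, 0.157, 0.902, -0.215], TCP at [246.13, 574.52, 238.743] pointing down, gripper open.
Joint ranges: [-3.01, 3.01], [-0.46, 2.08], [-1.47, 1.51], [0.13, 2.56], [-1, 4.14], [0.04, 2.09], [-2.66, 2.66]. Speed limits (rad/s): [2.57, 2.57, 3.14, 3.14, 3.14, 3.14, 3.14].

INTERFACE

Orientations are given as a rotation vector (axis times angle).
In Python, from workcell import * gives the robot as it stands. The module is installed in compiled form; this text tells all that it offers.
- The arm moves only by the shell command python3 -m creep 'ROWS'. ROWS is JSON, a list of rows, each a list of 7 numbers: the shift along the tool's x, y, z in cm, then the turn, a rotation vector about the tool's x, y, z in degrees, then the opening, from 0 (shut) to 1 (fully open). A call has 1 to 5 rows; each row is the pose to reach, as a shift and turn from the pose commanded when the call began, along the tool's axes at that moment; what a row does not reach only later rows make up. A row lasts 1/8 s, in which the tool goes at most 62.5 mm and 10.7 degrees, less where a joint would pass 70% of its speed; a pose out of reach is approached as far as the arm can. A call with a gripper value outside its range is refused whole. The fingers move at their own pace and stop on an object; the grip force is fixed at half the most. Time passes only in rows, so rows that repeat a pose let the fingers close. It gives the time, the measured TCP pose, the force, the opening and the grip force at its end, in the units of the state.
- observe(): the state, without advancing time (a new reading comes with each control period).
- get_image(name): name is "side" or "top" or "wrist"; returns the picture (400x640x3 uint8, red, green, blue); there is no depth.
- calibration(name): a dict with "vfov" (degrees; the focal length in pixels is half the picture's height over the tangent of half this angle, whatever the lens; pixels are square), "cx", "cy" (the principal point, pixels), "R" (3x3) and "t" (3): a world point X has camera coordinates R X + t; the wrist camera has in their place "tool_from_camera" (4x4, takes a point from camera to tool coordinates, whose origin is the TCP and whose axes are the flange's). Camera axes: x right, y down, z forward; pixel columns grow to the right and rows downward; lengths in mm; the calibration is good to about 2 mm. A picture is of the moment at which its call begins: read the wrist's pose just before it. calibration takes no time and is no camera call.
- job_done(): hands the job in; it is judged then, once.
The state is a dict: "time_s": time; "joint_positions": joint angles; "joint_vel": joint speeds; "joint_efforts": joint torques, N m; "tool_pos": TCP position; "ee_rot": TCP orientation; "force": force on the tool from outside, world axes, zero at the start; "ft_torque": the same for the moment, N m; "gripper_width": opening from 0.0 (shut) to 1.0 (fully open); "finger_force": force on a finger pad.
Only numpy, scipy, OpenCV 4.12 (cv2) and the standard library are available. Lean on these libraries where they do the work, as an engineer would, in place of code of your own. Each camera call takes 0.05 s, during which the arm holds its last target. There are 200 camera calls.

## Working session

There is one attempt and no reset: what is moved stays moved. The work goes in short steps, Python scripts to look and compute and a shell command to move; the robot and the scene stay as the last step left them, time stands still between calls to the robot, and variables do not carry over. Pictures are saved under pics/ and viewed, at most 10 in all, crops included, and the job is handed in when it is done.

```bash
mkdir -p pics; python3 - <<'E'
from workcell import *
import cv2,numpy as np
s=observe();print(s['time_s'],s['tool_pos'],s['ee_rot'])
for n in("side","top"):
    c=calibration(n);print(n,c)
    cv2.imwrite(f"pics/{n}1.png",get_image(n)[:,:,::-1])
E
```

```text
0.0 [245.95240658 573.8569187  237.92153217] [-6.31387888e-01 -3.07728316e+00  2.88942982e-03]
side {'vfov': 56.36460314484809, 'cx': 318.20027255480284, 'cy': 200.08094435537768, 'R': array([[ 0.93500895, -0.35403378, -0.02045366],
       [-0.22209944, -0.53965275, -0.81206327],
       [ 0.27645995,  0.76382917, -0.58321085]]), 't': array([-606.14362509,  209.3146638 , 1078.30131999])}
top {'vfov': 57.76277913187468, 'cx': 319.3773836885556, 'cy': 195.37730582617033, 'R': array([[-0.00639187, -0.99995285,  0.00731106],
       [-0.9979353 ,  0.00591138, -0.06395461],
       [ 0.06390837, -0.00770475, -0.99792603]]), 't': array([ -47.42642755,  634.55700151, 1131.83241744])}
```

View pics/side1.png

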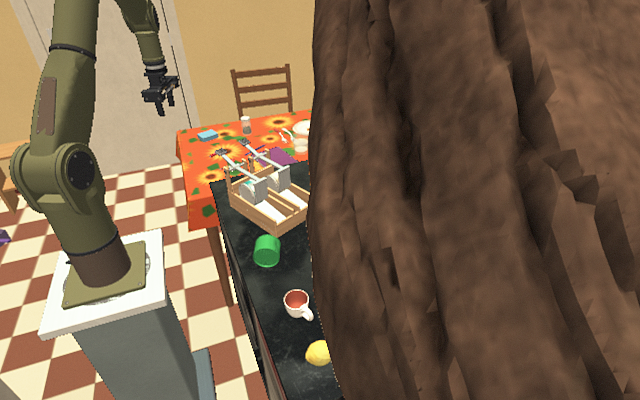

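View pics/top1.png

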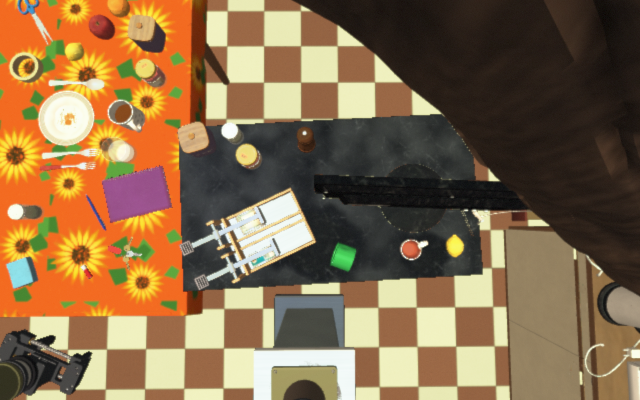

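The side view shows the rack at about (265,195) with its lanes partly hidden. The top view shows the pads at about (187,247) for the far one and (201,283) for the near one. I'll zoom in to tell the tins apart.

```bash
cat > h.py <<'E'
import numpy as np
from workcell import *
def ray(n,u,v,z):
    c=calibration(n);f=200/np.tan(np.radians(c['vfov'])/2)
    R=np.array(c['R']);d=R.T@np.array([(u-c['cx'])/f,(v-c['cy'])/f,1]);o=-R.T@np.array(c['t'])
    return o+d*(z-o[2])/d[2]
E
python3 - <<'E'
import cv2,numpy as np
from h import *
a=cv2.imread("pics/top1.png")[180:300,175:325];b=cv2.imread("pics/side1.png")[130:240,205:315]
a=cv2.resize(a,(750,600),interpolation=cv2.INTER_CUBIC)
cv2.imwrite("pics/a.png",a);cv2.imwrite("pics/b.png",cv2.resize(b,(600,600),interpolation=cv2.INTER_CUBIC))
for p in((187,247),(201,283)):print(ray("top",*p,183))
E
```

```text
[486.4431907 307.8588973 183.       ]
[390.32806499 268.80402608 183.        ]
```

View pics/a.png

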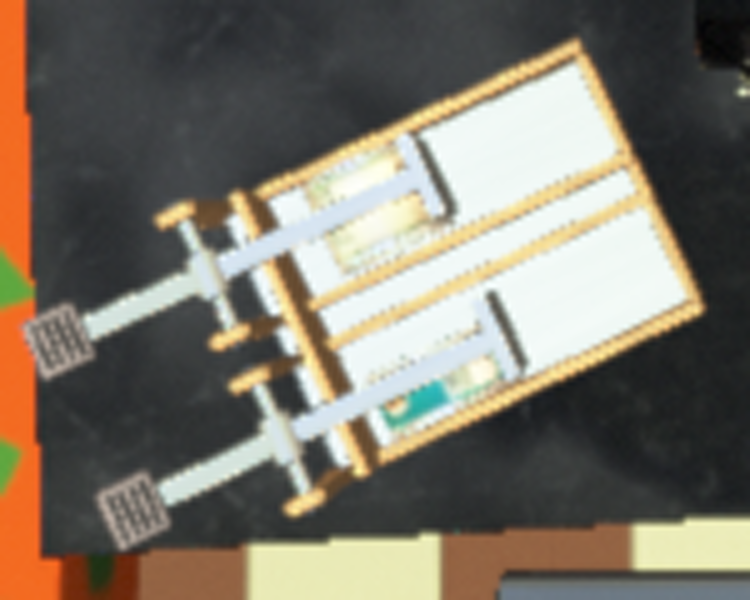

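View pics/b.png

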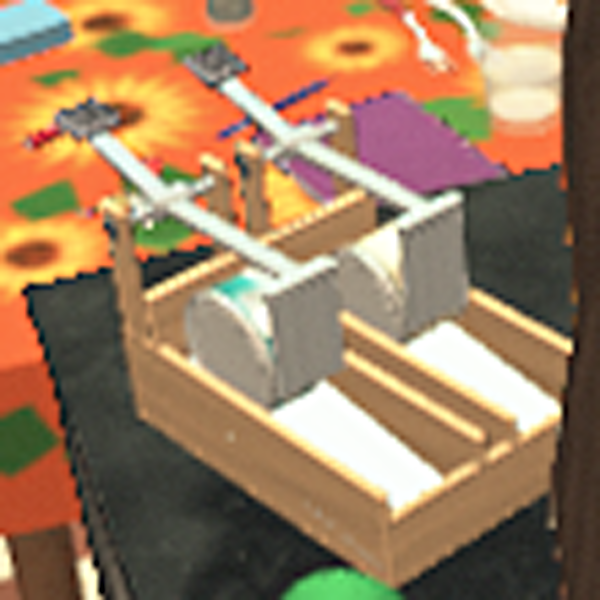

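The far-lane tin nearly fills its lane, while the near one is clearly narrower. So the tall tin is in the far lane, and I press pad_far.

```bash
cat >> h.py <<'E'
from scipy.spatial.transform import Rotation as Ro
def to(p,note=""):
    s=observe();R=Ro.from_rotvec(s['ee_rot'])
    print(note,'shift cm',np.round(R.inv().apply(np.array(p)-s['tool_pos'])/10,2),'pos',np.round(s['tool_pos'],1),'t',s['time_s'])
    return R
E
python3 - <<'E'
from h import *
P=ray("top",186.6,248.2,183);Q=ray("top",201.8,282.2,183);print(P,Q,np.linalg.norm(P-Q))
y=(Q-P)/np.linalg.norm(Q-P);x=np.cross(y,[0,0,1])
R=to([P[0],P[1],255])
print(R.as_matrix().round(2),x)
E
```

```text
[483.23702263 308.88038272 183.        ] [392.42872625 266.69447109 183.        ] 100.12890607549728
 shift cm [-32.25 -15.03  -1.67] pos [246. 574. 238.] t 0.1
[[-0.92  0.39 -0.  ]
 [ 0.39  0.92 -0.  ]
 [-0.   -0.   -1.  ]] [-0.42131601  0.9069139   0.        ]
```

```bash
python3 -m creep '[[-5,-2,-1.7,0,0,-9,0],[-10,-5,-1.7,0,0,-18,0],[-15,-7,-1.7,0,0,-27,0],[-20,-9,-1.7,0,0,-36,0],[-25,-11,-1.7,0,0,-48,0]]'
python3 - <<'E'
from h import *
import cv2
R=to([483.2,308.9,255]);print(R.as_matrix().round(2))
E
```

```text
time_s: 0.72
tool_pos: [433.6, 373.3, 255.5]
ee_rot: [0.65, -3.073, 0.001]
force: [1.1, 0.3, 0.1]
gripper_width: 0.457
finger_force: 0.0
 shift cm [-1.92 -7.9   0.05] pos [433.6 373.3 255.5] t 0.725
[[-0.91 -0.41 -0.  ]
 [-0.41  0.91 -0.  ]
 [ 0.   -0.   -1.  ]]
```

```bash
python3 -m creep '[[-1,-4,0,0,0,0,0],[-1.9,-7.9,0,0,0,0,0],[-1.9,-7.9,0,0,0,0,0],[-1.9,-7.9,0,0,0,0,0]]'
python3 - <<'E'
from h import *
import cv2
R=to([483.2,308.9,190]);s=observe()
cv2.imwrite("pics/w.png",get_image("wrist")[:,:,::-1])
c=calibration("wrist");f=200/np.tan(np.radians(c['vfov'])/2)
T=np.linalg.inv(np.array(c['tool_from_camera']))
for n,p in(("far",[483.2,308.9,183]),("near",[392.4,266.7,183]),("tcp",s['tool_pos'])):
    q=T[:3,:3]@R.inv().apply(np.array(p)-s['tool_pos'])+T[:3,3]
    print(n,c['cx']+f*q[0]/q[2],c['cy']+f*q[1]/q[2])
E
```

```text
time_s: 1.23
tool_pos: [480.9, 310.7, 255.5]
ee_rot: [0.642, -3.075, -0.001]
force: [-1.0, 0.2, 0.1]
gripper_width: 0.011
finger_force: 0.0
 shift cm [-0.14 -0.26  6.55] pos [480.9 310.7 255.5] t 1.225
far 317.26727913639775 211.76783144114762
near 313.36152035470246 77.52382471569612
tcp 320.12078938782446 249.38559143077808
```

View pics/w.png

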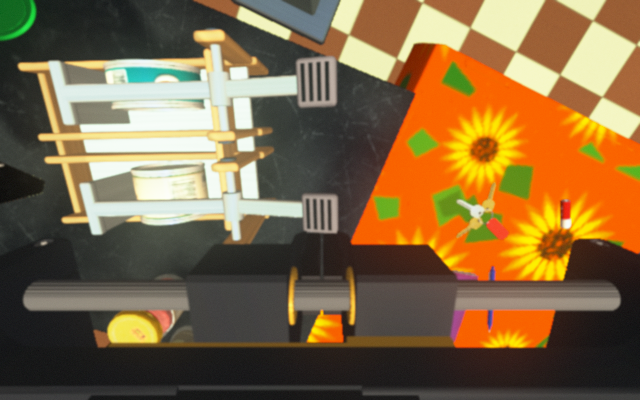

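The wrist view shows the pads at (320,213) far and (317,82) near, which agrees with my prediction. The near teal tin is larger in diameter, so it's the flat one, and far is confirmed as the target. Now I press.

```bash
python3 -m creep '[[-0.1,-0.1,3.5,0,0,0,0],[-0.1,-0.1,6,0,0,0,0],[-0.1,-0.1,7.5,0,0,0,0],[-0.1,-0.1,8.5,0,0,0,0],[-0.1,-0.1,9.3,0,0,0,0]]'

```

```text
time_s: 1.9
tool_pos: [482.8, 311.3, 163.1]
ee_rot: [-0.643, 3.074, 0.004]
force: [-2.1, 1.2, 4.5]
gripper_width: 0.011
finger_force: 1.9
```

```bash
python3 -m creep '[[0,0,0.8,0,0,0,0],[0,0,1.5,0,0,0,0],[0,0,1.5,0,0,0,0],[0,0,1.5,0,0,0,0],[0,0,1.5,0,0,0,0]]'; python3 -m creep '[[0,0,0,0,0,0,0],[0,0,0,0,0,0,0],[0,0,0,0,0,0,0],[0,0,0,0,0,0,0],[0,0,0,0,0,0,0]]'
python3 - <<'E'
from h import *
import cv2
cv2.imwrite("pics/t2.png",cv2.resize(get_image("top")[170:300,165:325,::-1],(640,520)))
E
```

```text
time_s: 2.52
tool_pos: [483.2, 310.4, 148.2]
ee_rot: [-0.641, 3.074, 0.002]
force: [-1.4, 6.2, 4.4]
gripper_width: -0.002
finger_force: 2.8
time_s: 3.15
tool_pos: [483.2, 310.4, 148.2]
ee_rot: [-0.641, 3.074, 0.002]
force: [-1.0, 5.1, 4.9]
gripper_width: 0.003
finger_force: 2.8
```

View pics/t2.png

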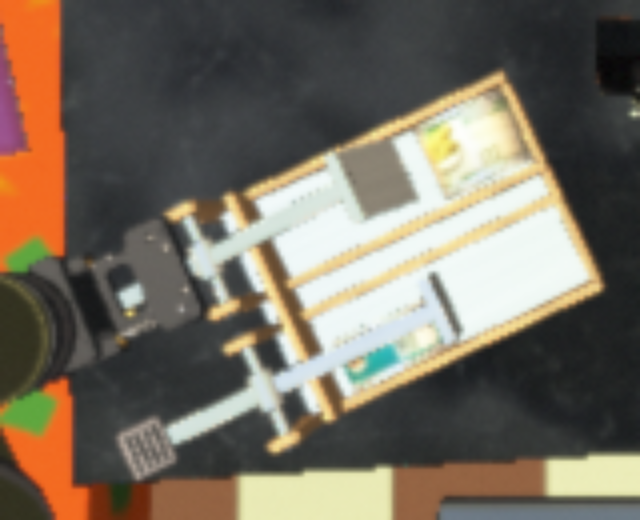

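The top view shows the tall tin at the front lip at about (475,145), the far gate raised, and the flat tin still behind its gate. I'll release by going straight up.

```bash
python3 -m creep '[[0,0,-1,0,0,0,0],[0,0,-2,0,0,0,0],[0,0,-3.2,0,0,0,0],[0,0,-5,0,0,0,0],[0,0,-9,0,0,0,0]]'; python3 -m creep '[[0,0,-2,0,0,0,0],[0,0,-2,0,0,0,0],[0,0,-2,0,0,0,0],[0,0,-2,0,0,0,0],[0,0,-2,0,0,0,0]]'
python3 - <<'E'
from h import *
import cv2
cv2.imwrite("pics/t3.png",cv2.resize(get_image("top")[170:300,165:325,::-1],(640,520)))
E
```

```text
time_s: 3.82
tool_pos: [481.9, 307.3, 237.1]
ee_rot: [0.639, -3.071, 0.005]
force: [1.0, 0.5, 0.1]
gripper_width: 0.005
finger_force: 0.0
time_s: 4.45
tool_pos: [482.5, 309.3, 256.9]
ee_rot: [0.641, -3.074, 0.001]
force: [0.4, 0.1, -0.2]
gripper_width: 0.005
finger_force: 0.0
```

View pics/t3.png

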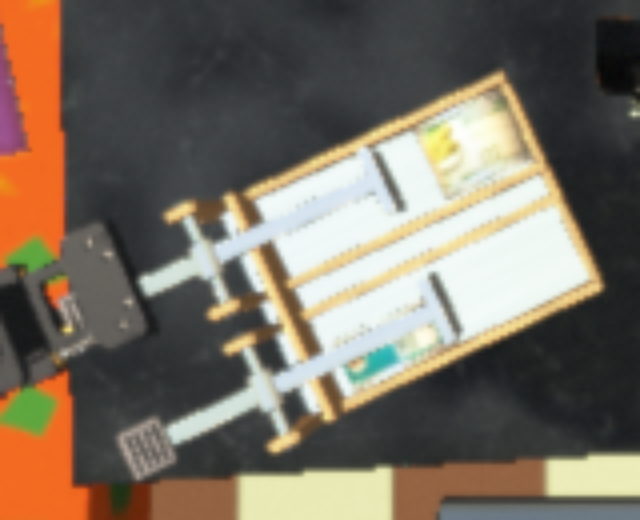

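The far gate is shut again at about (385,180), the tall tin rests at the lip, and the flat tin hasn't moved.

```bash
python3 -c "
from workcell import *
print(job_done())"
```

```text
the job is handed in; nothing more can be done
None
```

I pressed the far pad and let it go: the tall tin is at the front lip, both gates are shut, the flat tin is still behind its gate, and the job is handed in (no verdict was returned).

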